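# Shut down and tidy the wheel-balancing bench

### The arm

A 6-joint arm with a two-finger parallel gripper is mounted at the origin on the work surface. World frame = base frame: x ahead of the robot, y to its left, z up, the work surface at z = 0. Lengths are in m, angles in rad, forces in N, time in s.
With the tool pointing down it reaches from about 0.325 to 0.925 m from the base axis. Payload 3.1 kg.
Tool frame: the origin (TCP) lies midway between the tips of the shut fingers; the grasp point (between the pads) lies 19 mm behind it; z points along the fingers, y is the line along which they close (so a half turn about z gives the same grasp; the last joint's range is limited). The gripper opens to 85 mm and grips with 20 to 120 N. Pads are 22 mm wide; open, the fingers measure 114 mm over their backs; the gripper's body (76 mm by 85 mm) begins 54 mm behind the grasp point. The pads swing forward as they close: fully open they stand 13 mm farther back than shut.
Start: joints at [-1.407, 0.217, 1.613, -0, 1.311, -0.112], TCP at [0.17, -0.601, 0.231] pointing down, gripper open.
Joint ranges: [-2.75, 2.75], [-0.78, 2.1], [0.31, 2.55], [-1.13, 4.27], [0.13, 2.63], [-2.58, 2.58]. Speed limits (rad/s): [2.79, 2.79, 3.14, 3.14, 3.14, 3.14].

### API

Orientations are given as a rotation vector (axis times angle).
In Python, from bench import manip gives the robot as it stands.
- The arm moves only by the tool carry_out, never from a script. Its argument "increments" is a list that holds one entry, the list of rows, each a list of 4 numbers: the shift along the tool's x, y, z in units of 0.25 m (1.0 is 0.25 m), then the turn about the tool's z in units of 90 degrees (1.0 is 90 degrees). In form: [[[x, y, z, turn], ...]]. A call has 1 to 8 rows; each row is the pose to reach, as a shift and turn from the pose commanded when the call began, along the tool's axes at that moment; what a row does not reach only later rows make up. A row lasts 1/8 s, in which the tool goes at most 62.5 mm and 10.7 degrees, less where a joint would pass 70% of its speed; a pose out of reach is approached as far as the arm can. A call with a number of a shift or a turn outside -1 to 1 is refused whole. A call with a gripper value outside its range is refused whole. "hand" is the opening, from -1 (shut) to 1 (fully open), set as the call begins (left out, the last holds). The fingers move at their own pace and stop on an object; "force" is the grip in N (left out, the last holds). Time passes only in rows, so rows that repeat a pose let the fingers close. It gives the time, the measured TCP pose, the force, the opening and the grip force at its end, in the units of the state.
- manip.read_state(): the state, without advancing time (a new reading comes with each control period).
- manip.get_image(name): name is "scene" or "top" or "wrist"; returns the picture (420x560x3 uint8, blue, green, red); there is no depth.
- manip.camera_info(name): a dict with "K" (3x3 intrinsics, pixels), "extrinsics" (4x4, takes a point from camera to world coordinates). Camera axes: x right, y up, looking along -z (the intrinsics and any distortion apply to the point x, -y, -z); pixel columns grow to the right and rows downward; lengths in m; the calibration is good to about 2 mm. A picture is of the moment at which its call begins: read the wrist's pose just before it. camera_info takes no time and is no camera call; for the wrist camera it gives the pose at the moment of the call.
- manip.finish_job(): hands the job in; it is judged then, once.
The state is a dict: "time_s": time; "joints": joint angles; "qvel": joint speeds; "joint_torque": joint torques, N m; "ee_pos": TCP position; "tcp_rot": TCP orientation; "contact_force": force on the tool from outside, world axes, zero at the start; "moment": the same for the moment, N m; "width": finger opening in m; "gripper_force": force on a finger pad.
Only numpy, scipy, OpenCV 4.12 (cv2) and the standard library are available. Lean on these libraries where they do the work, as an engineer would, in place of code of your own. Each camera call takes 0.05 s, during which the arm holds its last target. There are 200 camera calls.

### The job

Shut down and tidy the wheel-balancing bench. First flip the red-knobbed lever of the power isolator over to off; then press each tyre gauge that is lying out down into a free pair of spring clips on the rack until it snaps fully home, and put whichever of the weight box, valve tin and impact socket are lying out into the blue-fronted drawer. Leave the drawer pushed fully shut, the isolator off and the paste jar, steel bowl and wheel cap where they are.

Things in the scene. Friction and masses are not known exactly. Their poses are not given: they have to be found in the camera images.
- isolator: Power isolator: a fixed grey box 100 (its x) x 70 x 45 mm high on the bench; origin at the centre of its underside. The lever's pivot lies across it (along its y) at 45 mm height above the origin. A green mark on its top at the -x end is the on side, a red mark at the +x end the off side.
- lever_tip (a point): Centre of the red ball (26 mm across) at the end of the isolator's lever, 80 mm from the pivot. The ball is 111 mm above the bench in both end positions and 125 mm at mid-swing; the lever's shaft is 10 mm thick steel.
- isolator_lever (a joint): Isolator lever angle in rad: 0 = on, leaning 0.6 rad to the isolator's -x side; 1.2 = off, leaning as far to its +x side. It turns easily (under 1 N at the ball) and falls over to whichever side of upright (0.6) it is left.
- cabinet: Low fixed cabinet of grey steel, 260 (x) x 240 (y) x 100 mm high, with one blue-fronted drawer; origin at the centre of its underside. The drawer comes out along the cabinet's -x.
- cabinet_drawer0 (a joint): How far the drawer is out, in m: 0 = shut, stop at 0.181. It slides with about 1 N of friction and stays where it is left.
- cabinet_drawer0_handle (a point): Middle of the drawer's handle: a steel bar 11 mm thick and 120 mm long, along the cabinet's y, 62 mm above the bench, its axis 35 mm in front of the drawer's outer face (29 mm of free gap). The cabinet's top is 38 mm above it. The drawer's front is 15 mm thick, its top edge 87 mm above the bench.
- drawer_floor (a point): Centre of the drawer's inner floor, 22 mm above the bench, moving with the drawer; axes as the cabinet's. The inside reaches 107 mm either way along x and 99 mm along y; its walls stand 56 mm above the floor. Only the length pulled out is open above, from the drawer's front wall back to the cabinet's front: about 170 mm when fully out. Things up to 55 mm high clear the cabinet's top when it is shut.
- rack: Fixed clip rack: a black base plate 120 (its x) x 190 (its y) x 10 mm with two aluminium rails along its y at x = -35 and +35 mm, tops 38 mm above the bench; orange spring clips stand on the rails. Origin at the centre of its underside. A gauge lies along the rack's x, bridging the two rails.
- clip0 (a point): Centre of a gauge seated in clip station 0 (at y = -60 mm of the rack, 45 mm above the bench); axes as the rack's, the gauge lies along x. One clip on each rail, 35 mm either side of this point along x and 12 mm wide; between them a free gap of 58 mm, down to the base plate 35 mm below this point. Any station may be used, and either end of the gauge may point either way.
- clip1 (a point): Same as clip0, for station 1, at y = 0 of the rack. All clips open upwards: two springy lips 9.5 mm apart, 7 mm above this point, under a flared mouth that reaches 18 mm above it. Pressing a gauge straight down takes about 10 to 15 N until it snaps in; unsnapped, it rests on the lips some 13 mm too high.
- clip2 (a point): Same as clip0, for station 2, at y = +60 mm of the rack.
- gauge0_mid (a point): Centre of tyre gauge 0: a steel rod 14 mm thick and 150 mm long (along its x) with a square yellow grip, 16 x 16 mm and 36 mm long, in the middle, 8 mm above what it lies on; 80 g. The square grip keeps it from rolling. It may be absent.
- gauge1_mid (a point): Centre of tyre gauge 1: a steel rod 14 mm thick and 150 mm long (along its x) with a square green grip, 16 x 16 mm and 36 mm long, in the middle, 8 mm above what it lies on; 80 g. The square grip keeps it from rolling. It may be absent.
- weightbox_mid (a point): Centre of the box of balance weights: brown card box with a yellow band, 70 (x) x 44 (y) x 38 mm high, 0.35 kg, closed. It may be absent.
- valvetin_mid (a point): Centre of the valve tin: green closed round tin with a white lid, 52 mm across, 42 mm high (its axis is its z), 0.15 kg. It may be absent.
- socket_mid (a point): Centre of the impact socket: dark steel cylinder with a red sleeve, standing, 40 mm across and 42 mm high (its axis is its z), 0.25 kg. It may be absent.
- pastejar: Bystander: jar of tyre paste with a blue label, 66 mm across and 90 mm high; origin at the centre of its underside.
- nutbowl: Bystander: steel bowl, 90 mm across and 40 mm high; origin at the centre of its underside.
- wheelcap: Bystander: aluminium wheel centre cap, 70 mm across and 20 mm high; origin at the centre of its underside.
Things that resemble listed ones, but are neither listed nor needed, are in the scene too. Of the things that look like the part that bears weightbox_mid, take the one that is farthest to the robot's left at the start. Of the things that look like the part that bears socket_mid, take the one that is farthest to the robot's right at the start.

How it is judged:
On the way, in this order (a step that is already met when the one before it is completed fails the run):
1. the isolator lever has been flipped over to off (value of joint isolator_lever above 1 rad), for 0.2 s.
2. every weight box, tin and socket that was lying out is in the drawer (x of weightbox_mid in the frame of drawer_floor between -0.11 and 0.11 m and y of weightbox_mid in the frame of drawer_floor between -0.105 and 0.105 m and z of weightbox_mid in the frame of drawer_floor between 0 and 0.05 m and x of valvetin_mid in the frame of drawer_floor between -0.11 and 0.11 m and y of valvetin_mid in the frame of drawer_floor between -0.105 and 0.105 m and z of valvetin_mid in the frame of drawer_floor between 0 and 0.05 m and x of socket_mid in the frame of drawer_floor between -0.11 and 0.11 m and y of socket_mid in the frame of drawer_floor between -0.105 and 0.105 m and z of socket_mid in the frame of drawer_floor between 0 and 0.05 m), for 0.2 s.
At the end, for the whole second after the job is handed in: Isolator lever beyond 1.0 rad (off); drawer within 12 mm of shut with every present box, tin and socket inside it; every present gauge seated in a pair of clips: its centre within 4 mm across and in height and 13 mm along the gauge of one clip station, and parallel within 0.1 rad; all at rest (all of step 2 and value of joint isolator_lever above 1 rad and value of joint cabinet_drawer0 below 0.012 m and ((x of gauge0_mid in the frame of clip0 between -0.013 and 0.013 m and y of gauge0_mid in the frame of clip0 between -0.004 and 0.004 m and z of gauge0_mid in the frame of clip0 between -0.004 and 0.004 m and angle between the x axis of gauge0_mid and the x axis of clip0, either way round below 0.1 rad) or (x of gauge0_mid in the frame of clip1 between -0.013 and 0.013 m and y of gauge0_mid in the frame of clip1 between -0.004 and 0.004 m and z of gauge0_mid in the frame of clip1 between -0.004 and 0.004 m and angle between the x axis of gauge0_mid and the x axis of clip1, either way round below 0.1 rad) or (x of gauge0_mid in the frame of clip2 between -0.013 and 0.013 m and y of gauge0_mid in the frame of clip2 between -0.004 and 0.004 m and z of gauge0_mid in the frame of clip2 between -0.004 and 0.004 m and angle between the x axis of gauge0_mid and the x axis of clip2, either way round below 0.1 rad)) and ((x of gauge1_mid in the frame of clip0 between -0.013 and 0.013 m and y of gauge1_mid in the frame of clip0 between -0.004 and 0.004 m and z of gauge1_mid in the frame of clip0 between -0.004 and 0.004 m and angle between the x axis of gauge1_mid and the x axis of clip0, either way round below 0.1 rad) or (x of gauge1_mid in the frame of clip1 between -0.013 and 0.013 m and y of gauge1_mid in the frame of clip1 between -0.004 and 0.004 m and z of gauge1_mid in the frame of clip1 between -0.004 and 0.004 m and angle between the x axis of gauge1_mid and the x axis of clip1, either way round below 0.1 rad) or (x of gauge1_mid in the frame of clip2 between -0.013 and 0.013 m and y of gauge1_mid in the frame of clip2 between -0.004 and 0.004 m and z of gauge1_mid in the frame of clip2 between -0.004 and 0.004 m and angle between the x axis of gauge1_mid and the x axis of clip2, either way round below 0.1 rad)) and linear speed of each of weightbox, valvetin, socket, gauge0, gauge1 below 0.03 m/s); the robot touches nothing.
It fails at once if the paste jar is moved by more than 50 mm or tipped (distance of pastejar from where it was at the start of the episode above 0.05 m or angle between pastejar's own z axis and vertical above 0.5 rad).
It fails at once if the steel bowl is moved by more than 50 mm or tipped (distance of nutbowl from where it was at the start of the episode above 0.05 m or angle between nutbowl's own z axis and vertical above 0.5 rad).
It fails at once if the wheel cap is moved by more than 50 mm or tipped (distance of wheelcap from where it was at the start of the episode above 0.05 m or angle between wheelcap's own z axis and vertical above 0.5 rad).
Of weightbox, valvetin, socket, gauge0, gauge1 only 4 to 5 are there at a start; the rules pass over those that are not, and their reading is None.
At some moment in a run one of weightbox, valvetin, socket, gauge0, gauge1 may be knocked a few centimetres aside while the robot is not near it.
Once in a run the grip may slacken for a moment while it holds something.
It also fails if it takes over 210 s, if anything falls off the work surface, if the arm or the gripper's body presses on something with over 40 N, if the wrist force passes 120 N, or if a joint passes its speed limit or range.

## Working session

There is one attempt and no reset: what is moved stays moved. The work goes in short steps, Python scripts to look and compute and a tool call to move; the robot and the scene stay as the last step left them, time stands still between calls to the robot, and variables do not carry over. Pictures are saved under pics/ and viewed, at most 14 in all, crops included, and the job is handed in when it is done.

Besides the shell and the picture viewer there is one more tool, called after "Request:" as a command line: name --argument value ..., lists and objects as JSON in quotes. carry_out: Moves the arm, as the interface text tells. Its arguments: {"type":"object","properties":{"increments":{"type":"array"},"hand":{"type":"number"},"force":{"type":"number"}},"required":["increments"]}

```bash
mkdir -p pics; python3 - <<'E'
from bench import manip
import cv2,numpy as np
for n in ("top","scene"):
    im=manip.get_image(n); c=manip.camera_info(n)
    cv2.imwrite(f"pics/{n}0.png",cv2.resize(im,(800,600),interpolation=cv2.INTER_CUBIC)); print(n,c)
s=manip.read_state();print(s)
E
```

```text
top {'K': array([[446.1073129 ,   0.        , 291.88674919],
       [  0.        , 446.1073129 , 205.00895056],
       [  0.        ,   0.        ,   1.        ]]), 'extrinsics': array([[ 0.02635766,  0.98186934, -0.18771756,  0.27454453],
       [-0.99958328,  0.02367593, -0.01651417, -0.08715827],
       [-0.01177037,  0.18807461,  0.98208421,  1.4166794 ],
       [ 0.        ,  0.        ,  0.        ,  1.        ]])}
scene {'K': array([[485.86416999,   0.        , 277.48191087],
       [  0.        , 485.86416999, 212.06277891],
       [  0.        ,   0.        ,   1.        ]]), 'extrinsics': array([[ 0.36204125, -0.79896774,  0.48018402,  1.1724629 ],
       [ 0.93205236,  0.3181767 , -0.17332623, -0.31966506],
       [-0.0143013 ,  0.51030789,  0.85987286,  1.21646898],
       [ 0.        ,  0.        ,  0.        ,  1.        ]])}
{'time_s': 0.1, 'joints': array([-1.40722574e+00,  2.17692441e-01,  1.61483196e+00, -5.91841222e-06,
        1.31127552e+00, -1.12201880e-01]), 'qvel': array([ 0.0011516 , -0.0026548 , -0.00417056, -0.00028954, -0.00087358,
        0.00044023]), 'joint_torque': array([-7.48722723e-04, -3.98075652e+01, -3.04970098e+01, -1.77490865e-04,
        4.24814018e-03,  2.03287550e-05]), 'ee_pos': array([ 0.17007645, -0.60063087,  0.23005988]), 'tcp_rot': array([-3.10958921e+00, -4.31510128e-01,  9.79531341e-05]), 'contact_force': array([-0.20664634, -0.8395933 , -0.30270851]), 'moment': array([-0.00680053, -0.01421801, -0.00185997]), 'gripper_force': 0.0, 'width': 0.08549597755672339}
```

View pics/top0.png

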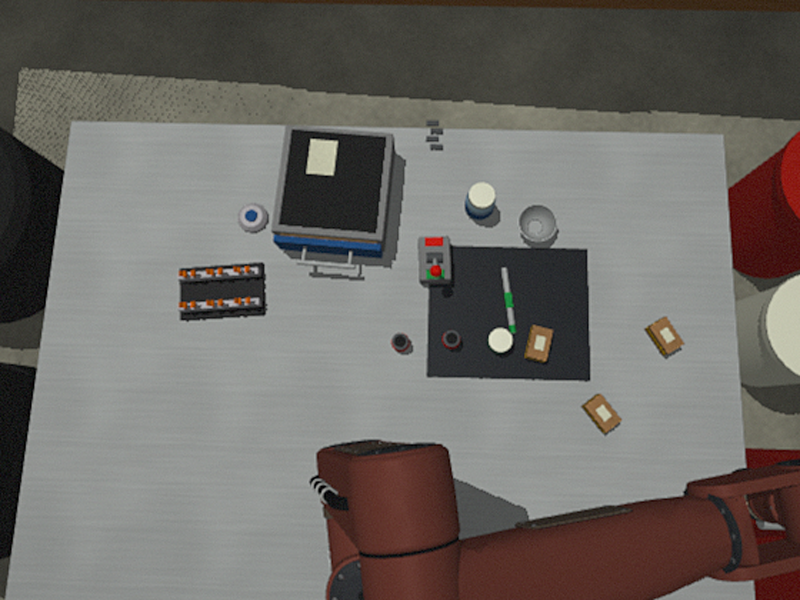

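View pics/scene0.png

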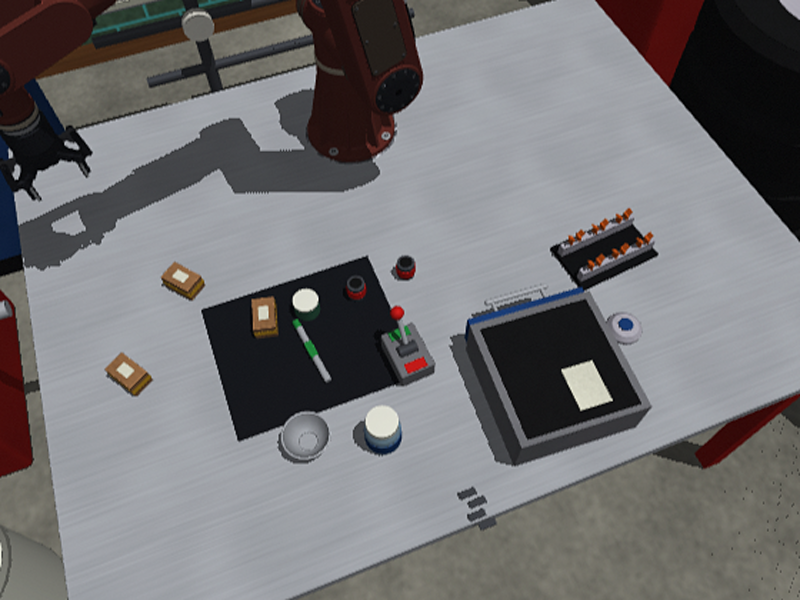

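```bash
cat > h.py <<'E'
from bench import manip
import cv2,numpy as np
from scipy.spatial.transform import Rotation as Rot
def w(px,z,c,s=0.7):
    "pixel (in 800x600 view: s=.7) -> world at height z"
    K,E=c["K"],c["extrinsics"]; u,v=np.array(px,float)*s
    d=E[:3,:3]@np.array([(u-K[0,2])/K[0,0],-(v-K[1,2])/K[1,1],-1]); o=E[:3,3]
    return (o+d*(z-o[2])/d[2])[:2]
def yaw():
    R=Rot.from_rotvec(manip.read_state()["tcp_rot"]).as_matrix(); return np.arctan2(R[1,0],R[0,0])
def go(xyz,yw=None):
    "increments (x,y,z,turn) in move units from the present pose to the target"
    s=manip.read_state(); R=Rot.from_rotvec(s["tcp_rot"]).as_matrix()
    d=R.T@(np.array(xyz)-s["ee_pos"])/.25; y=yaw()
    t=0 if yw is None else -((yw-y+np.pi/2)%np.pi-np.pi/2)/(np.pi/2)
    print("go",np.round(d,3),"turn",round(t,3),"pos",np.round(s["ee_pos"],4),"yaw",round(y,3),"F",np.round(s["contact_force"],1),"w",round(s["width"],4),"gf",round(s["gripper_force"],1),"t",s["time_s"])
E
python3 - <<'E'
from h import *
T=manip.camera_info("top");S=manip.camera_info("scene")
for n,z,t,s in [("ball",.111,(436,271),(397,312)),("isoRed",.045,(433,242),(415,366)),("socket",.042,(451,339),(356,283)),("tin",.042,(500,340),(305,297)),("box",.038,(541,341),(263,313)),("gaugemid",.016,(509,300),(310,349)),("gaugeA",.008,(504,268),(327,380)),("gaugeB",.008,(513,331),(295,321)),
 ("cabFL",.1,(275,234),(469,322)),("cabFR",.1,(381,239),(595,292)) ,("hL",.062,(303,262),(545,289)),("hR",.062,(360,268),(487,302)),("pastetop",.09,(481,194),(382,423)),("bowl",.04,(538,224),(305,436)),("othersock",.042,(400,341),(405,261)),
 ("railA_L",.038,(180,272),(655,238)),("railA_R",.038,(264,266),(583,273)),("railB_L",.038,(180,308),(630,213)),("railB_R",.038,(264,300),(562,244))]:
    print(n,w(t,z,T).round(3),w(s,z,S).round(3))
E
```

```text
ball [ 0.572 -0.104] [ 0.574 -0.103]
isoRed [ 0.653 -0.097] [ 0.658 -0.101]
socket [ 0.437 -0.14 ] [ 0.443 -0.141]
tin [ 0.438 -0.246] [ 0.437 -0.246]
box [ 0.438 -0.335] [ 0.439 -0.334]
gaugemid [ 0.531 -0.269] [ 0.537 -0.271]
gaugeA [ 0.606 -0.259] [ 0.608 -0.26 ]
gaugeB [ 0.463 -0.279] [ 0.462 -0.28 ]
cabFL [0.648 0.243] [0.636 0.015]
cabFR [0.642 0.015] [0.665 0.261]
hL [0.596 0.187] [0.606 0.194]
hR [0.586 0.061] [0.591 0.076]
pastetop [ 0.751 -0.199] [ 0.757 -0.202]
bowl [ 0.701 -0.331] [ 0.711 -0.332]
othersock [ 0.43 -0.03] [ 0.43  -0.031]
railA_L [0.573 0.465] [0.567 0.474]
railA_R [0.591 0.278] [0.588 0.293]
railB_L [0.492 0.457] [0.491 0.46 ]
railB_R [0.514 0.273] [0.509 0.288]
```

```bash
python3 - <<'E'
from h import *
go([.50,-.103,.231],0)
E
```

```text
go [ 1.812 -1.556  0.   ] turn 0.176 pos [ 0.1701 -0.6006  0.2301] yaw 0.276 F [-0.2 -0.8 -0.3] w 0.0855 gf 0.0 t 0.1
```

Request:
carry_out --increments '[[[0.91,-0.78,0,0],[0.91,-0.78,0,0],[0.91,-0.78,0,0],[0.91,-0.78,0,0],[0.91,-0.78,0,0],[0.91,-0.78,0,0]]]' --hand -1

```text
time_s: 0.85
ee_pos: [0.3372, -0.3487, 0.2307]
tcp_rot: [-3.109, -0.439, 0.0]
contact_force: [0.2, -1.7, -0.3]
width: 0.0
gripper_force: 0.0
```

Request:
carry_out --increments '[[[0.9,-0.78,0,0.176],[0.9,-0.78,0,0.176],[0.9,-0.78,0,0.176],[0.9,-0.78,0,0.176],[0.9,-0.78,0,0.176],[0.9,-0.78,0,0.176]]]'

```text
time_s: 1.6
ee_pos: [0.5007, -0.101, 0.231]
tcp_rot: [-3.141, -0.006, 0.0]
contact_force: [-0.1, -0.5, 0.5]
width: -0.0001
gripper_force: 0.0
```

```bash
python3 - <<'E'
from h import *
go([.525,-.103,.105],0)
cv2.imwrite("pics/w1.png",manip.get_image("wrist")); print(manip.camera_info("wrist"))
E
```

```text
go [0.097 0.008 0.504] turn 0.003 pos [ 0.5007 -0.101   0.231 ] yaw 0.004 F [-0.1 -0.5  0.5] w -0.0001 gf 0.0 t 1.6
{'K': array([[307.10537372,   0.        , 277.05115384],
       [  0.        , 307.10537372, 209.90768713],
       [  0.        ,   0.        ,   1.        ]]), 'extrinsics': array([[ 7.80869169e-04,  9.46114888e-01,  3.23830216e-01,
         5.82670160e-01],
       [-9.99998486e-01,  2.35266435e-04,  1.72398647e-03,
        -1.02830103e-01],
       [ 1.55490288e-03, -3.23831072e-01,  9.46113640e-01,
         3.73292546e-01],
       [ 0.00000000e+00,  0.00000000e+00,  0.00000000e+00,
         1.00000000e+00]])}
```

View pics/w1.png

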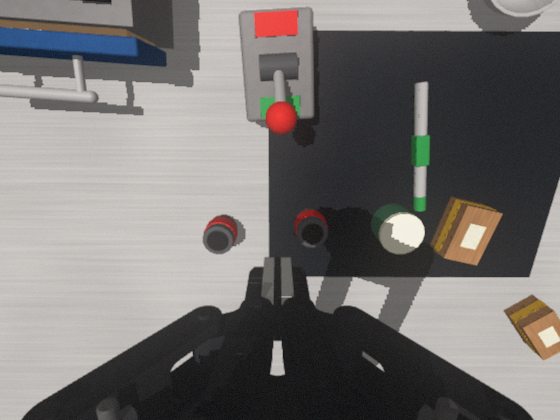

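Request:
carry_out --increments '[[[0.09,0.0,0.25,0],[0.09,0.0,0.5,0],[0.09,0.0,0.5,0],[0.09,0.0,0.5,0]]]'

```text
time_s: 2.15
ee_pos: [0.5221, -0.1045, 0.1074]
tcp_rot: [3.141, -0.004, 0.001]
contact_force: [-0.1, -0.9, 1.0]
width: -0.0001
gripper_force: 0.0
```

Request:
carry_out --increments '[[[0.08,0,0,0],[0.16,0,0,0],[0.24,0,0,0],[0.32,0,0,0],[0.4,0,0,0],[0.46,0,0,0],[0.46,0,0,0]]]'

```text
time_s: 3.02
ee_pos: [0.6398, -0.1044, 0.1106]
tcp_rot: [3.139, -0.001, 0.01]
contact_force: [-0.6, 0.1, -0.4]
width: -0.0001
gripper_force: 0.0
```

```bash
python3 - <<'E'
from h import *
c=manip.camera_info("wrist")
cv2.imwrite("pics/w2.png",manip.get_image("wrist"))
c={'K':np.array([[307.1,0,277.05],[0,307.1,209.91],[0,0,1]]),'extrinsics':np.array([[7.8e-4,.946115,.32383,.58267],[-1,2.35e-4,1.72e-3,-.10283],[1.55e-3,-.323831,.946114,.373293],[0,0,0,1]])}
for n,p,z in [("socket",(312,235),.042),("tin",(404,233),.042),("gauge",(421,151),.016),("gA",(422,83),.008),("gB",(420,210),.008),("hEnd",(91,97),.062),("hbrk",(79,62),.062),("box",(473,236),.038)]: print(n,w(p,z,c,1))
go([.63,-.103,.25])
E
```

```text
socket [ 0.438174   -0.14446166]
tin [ 0.44073212 -0.25213288]
gauge [ 0.53232157 -0.26965357]
gA [ 0.60552539 -0.26314194]
gB [ 0.45756497 -0.28337231]
hEnd [0.58954664 0.07358794]
hbrk [0.61973701 0.07871038]
box [ 0.43515551 -0.33661292]
go [-0.033 -0.003 -0.561] turn 0 pos [ 0.6389 -0.1041  0.1098] yaw -0.001 F [-0.7  0.1 -0.6] w 0.0 gf 0.0 t 3.075
```

View pics/w2.png

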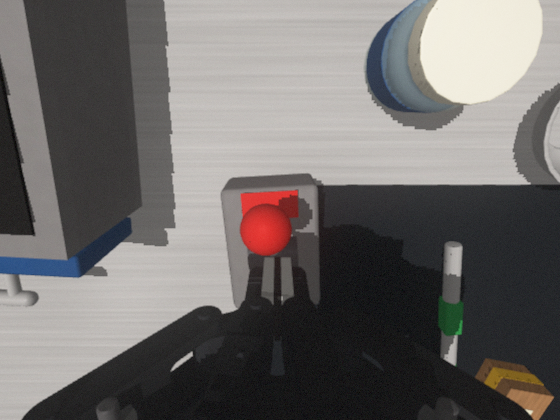

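Request:
carry_out --increments '[[[0,0,-0.25,0],[0,0,-0.56,0],[-0.1,-0.1,-0.56,0],[-0.5,-0.9,-0.56,0],[-0.5,-0.9,-0.56,0],[-0.5,-0.9,-0.56,0],[-0.5,-0.9,-0.56,0],[-0.5,-0.9,-0.56,0]]]' --hand -0.38

```text
time_s: 4.08
ee_pos: [0.5108, 0.1238, 0.2478]
tcp_rot: [-3.141, -0.005, -0.004]
contact_force: [0.2, -0.7, -0.3]
width: 0.0264
gripper_force: 0.0
```

```bash
python3 - <<'E'
from h import *
import json
c=manip.camera_info("wrist"); cv2.imwrite("pics/w3.png",manip.get_image("wrist"))
np.savez("c3.npz",**c); go([.596,.128,.16],1.49)
E
```

```text
go [ 0.336 -0.022  0.352] turn -0.948 pos [0.5118 0.1225 0.2477] yaw 0.001 F [ 1.  -0.5 -0.3] w 0.0264 gf 0.0 t 4.125
```

View pics/w3.png

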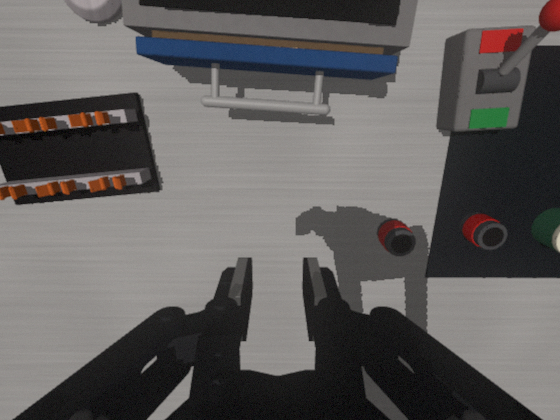

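```bash
python3 - <<'E'
from h import *
c=dict(np.load("c3.npz"))
for n,p,z in [("h1",(206,101),.062),("h2",(326,109),.062),("cab1",(125,28),.1),("cab2",(407,46),.1),("railA_R",(137,118),.038),("railA_L",(0,128),.038),("railB_R",(148,176),.038)]: print(n,w(p,z,c,1))
h=(w((206,101),.062,c,1)+w((326,109),.062,c,1))/2; print(h)
E
```

```text
h1 [0.59790074 0.19496968]
h2 [0.59044416 0.07358319]
cab1 [0.6544849  0.24991102]
cab2 [0.64151827 0.01350256]
railA_R [0.58047905 0.27736654]
railA_L [0.56957058 0.43107601]
railB_R [0.51555181 0.27390418]
[0.59417245 0.13427644]
```

Request:
carry_out --increments '[[[0.33,-0.05,0,-0.963],[0.33,-0.05,0,-0.963],[0.33,-0.05,0,-0.963],[0.33,-0.05,0,-0.963],[0.33,-0.05,0.2,-0.963],[0.33,-0.05,0.3,-0.963],[0.33,-0.05,0.35,-0.963],[0.33,-0.05,0.35,-0.963]]]'

```text
time_s: 5.12
ee_pos: [0.5942, 0.1323, 0.1573]
tcp_rot: [-2.294, -2.144, 0.004]
contact_force: [-0.3, 1.0, -0.3]
width: 0.0264
gripper_force: 0.0
```

Request:
carry_out --increments '[[[0,0,0,-0.01],[0,0,0,-0.01]]]'

```text
time_s: 5.38
ee_pos: [0.5954, 0.1335, 0.1595]
tcp_rot: [2.286, 2.154, 0.001]
contact_force: [0.1, -0.4, 0.0]
width: 0.0263
gripper_force: 0.0
```

```bash
python3 - <<'E'
from h import *
go([.594,.134,.043],1.513)
E
```

```text
go [ 0.002 -0.006  0.466] turn -0.001 pos [0.5954 0.1335 0.1595] yaw 1.511 F [ 0.1 -0.4  0. ] w 0.0263 gf 0.0 t 5.375
```

Request:
carry_out --increments '[[[0,-0.006,0.1,0],[0,-0.006,0.2,0],[0,-0.006,0.26,0],[0,-0.006,0.32,0],[0,-0.006,0.37,0],[0,-0.006,0.42,0],[0,-0.006,0.465,0],[0,-0.006,0.465,0]]]'

```text
time_s: 6.38
ee_pos: [0.5953, 0.1347, 0.0439]
tcp_rot: [2.281, 2.157, 0.005]
contact_force: [0.1, 0.0, 1.3]
width: 0.0264
gripper_force: 0.5
```

Request:
carry_out --increments '[[[0,0,0,0],[0,0,0,0],[0,0,0,0],[0,0,0,0]]]' --hand -1 --force 40

```text
time_s: 6.88
ee_pos: [0.5936, 0.1347, 0.043]
tcp_rot: [2.282, 2.158, 0.002]
contact_force: [1.0, 0.4, 3.2]
width: 0.0096
gripper_force: 39.1
```

```bash
python3 - <<'E'
from h import *
s=manip.read_state(); p=s["ee_pos"]; a=-.058
go(p-.182*np.array([np.cos(a),np.sin(a),0]))
E
```

```text
go [ 0.002 -0.728 -0.001] turn 0 pos [0.5936 0.1347 0.043 ] yaw 1.515 F [1.  0.4 3.2] w 0.0096 gf 39.1 t 6.875
```

Request:
carry_out --increments '[[[0,-0.08,0,0],[0,-0.18,0,0],[0,-0.28,0,0],[0,-0.38,0,0],[0,-0.48,0,0],[0,-0.58,0,0],[0,-0.66,0,0],[0,-0.715,0,0]]]'

```text
time_s: 7.88
ee_pos: [0.4183, 0.146, 0.0432]
tcp_rot: [2.278, 2.154, 0.018]
contact_force: [29.0, 2.5, -29.0]
width: 0.0097
gripper_force: 39.4
```

Request:
carry_out --increments '[[[0,0,0,0],[0,0,0,0],[0,0,0,0]]]' --hand -0.35

```text
time_s: 8.25
ee_pos: [0.4138, 0.1446, 0.0421]
tcp_rot: [-2.282, -2.158, 0.002]
contact_force: [-1.1, 1.2, 1.4]
width: 0.0281
gripper_force: 0.8
```

Request:
carry_out --increments '[[[0,0,-0.2,0],[0,0,-0.4,0],[0,0,-0.7,0],[0,0,-0.8,0],[0,0,-0.8,0],[0,0,-0.8,0]]]'

```text
time_s: 9.0
ee_pos: [0.4137, 0.1443, 0.2412]
tcp_rot: [-2.282, -2.158, 0.003]
contact_force: [0.1, -0.4, -0.2]
width: 0.0277
gripper_force: 0.0
```

```bash
python3 - <<'E'
from h import *
go([.4,-.25,.30],0)
cv2.imwrite("pics/t4.png",cv2.resize(manip.get_image("top")[120:330,60:480],(800,400),interpolation=cv2.INTER_CUBIC))
E
```

```text
go [-1.578  0.033 -0.234] turn 0.964 pos [0.4137 0.1443 0.2412] yaw 1.515 F [ 0.1 -0.4 -0.2] w 0.0277 gf 0.0 t 9.0
```

View pics/t4.png

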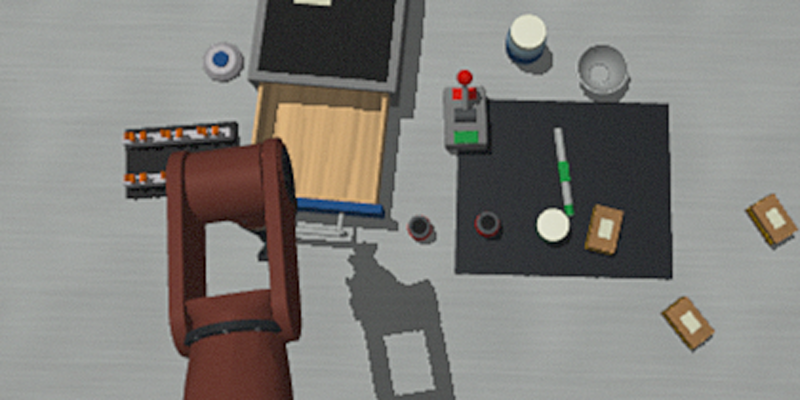

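```bash
python3 - <<'E'
from h import *
go([.439,-.248,.15],1.92)
E
```

```text
go [-1.56   0.192  0.362] turn -0.258 pos [0.4132 0.1442 0.2404] yaw 1.515 F [-0.4 -0.8  0.2] w 0.0278 gf 0.0 t 9.05
```

Request:
carry_out --increments '[[[-0.78,0.1,0,-0.258],[-0.78,0.1,0,-0.258],[-0.78,0.1,0,-0.258],[-0.78,0.1,0,-0.258],[-0.78,0.1,0,-0.258]]]' --hand 0.69

```text
time_s: 9.68
ee_pos: [0.4274, -0.053, 0.2402]
tcp_rot: [-1.804, -2.566, 0.003]
contact_force: [0.1, 0.0, -0.6]
width: 0.0723
gripper_force: 0.0
```

```bash
python3 - <<'E'
from h import *
go([.439,-.248,.15],1.92)
E
```

```text
go [-0.751 -0.219  0.36 ] turn -0.003 pos [ 0.4274 -0.053   0.2402] yaw 1.916 F [ 0.1  0.  -0.6] w 0.0723 gf 0.0 t 9.675
```

Request:
carry_out --increments '[[[-0.75,-0.22,0.0,0],[-0.75,-0.22,0.1,0],[-0.75,-0.22,0.2,0],[-0.75,-0.22,0.3,0],[-0.75,-0.22,0.3,0],[-0.75,-0.22,0.3,0]]]'

```text
time_s: 10.42
ee_pos: [0.4414, -0.245, 0.1674]
tcp_rot: [-1.799, -2.574, -0.001]
contact_force: [-0.0, 0.3, -0.1]
width: 0.072
gripper_force: 0.0
```

```bash
python3 - <<'E'
from h import *
go([.439,-.248,.01],1.92)
c=manip.camera_info("wrist"); cv2.imwrite("pics/w5.png",manip.get_image("wrist")); np.savez("c5.npz",**c)
E
```

```text
go [-0.009 -0.013  0.629] turn 0.001 pos [ 0.4414 -0.245   0.1674] yaw 1.922 F [-0.   0.3 -0.1] w 0.072 gf 0.0 t 10.425
```

View pics/w5.png

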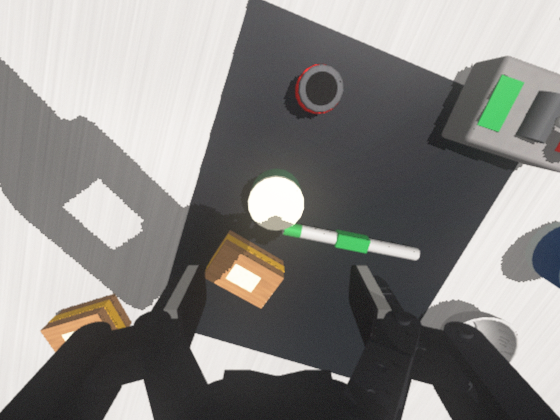

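```bash
python3 - <<'E'
from h import *
c=dict(np.load("c5.npz"))
for n,p,z in [("tin",(276,203),.042),("sock",(321,89),.042),("box",(243,277),.038),("box_e1",(207,274),.038),("box_e2",(262,307),.038),("box_e3",(283,276),.038),("box_e4",(227,245),.038),("g",(352,242),.016),("gA",(419,255),.008),("gB",(286,230),.008)]: print(n,w(p,z,c,1))
E
```

```text
tin [ 0.44037109 -0.24732367]
sock [ 0.44157368 -0.14347338]
box [ 0.43621896 -0.33367552]
box_e1 [ 0.40107743 -0.34281341]
box_e2 [ 0.46603146 -0.36103625]
box_e3 [ 0.47381441 -0.31874397]
box_e4 [ 0.41059882 -0.30515717]
g [ 0.53261686 -0.26808941]
gA [ 0.61121319 -0.25995079]
gB [ 0.464182   -0.28209731]
```

Request:
carry_out --increments '[[[-0.01,-0.005,0.15,0],[-0.01,-0.005,0.3,0],[-0.01,-0.005,0.42,0],[-0.01,-0.005,0.52,0],[-0.01,-0.005,0.58,0],[-0.01,-0.005,0.628,0],[-0.01,-0.005,0.628,0],[-0.01,-0.005,0.628,0]]]'

```text
time_s: 11.48
ee_pos: [0.4417, -0.2498, 0.0115]
tcp_rot: [1.8, 2.573, -0.0]
contact_force: [0.7, -0.4, -0.5]
width: 0.0719
gripper_force: 0.0
```

Request:
carry_out --increments '[[[0,0,0,0],[0,0,0,0],[0,0,0,0],[0,0,0,0]]]' --hand -1 --force 50

```text
time_s: 11.98
ee_pos: [0.4419, -0.2501, 0.0117]
tcp_rot: [1.8, 2.572, -0.0]
contact_force: [-0.5, 0.0, 5.8]
width: 0.051
gripper_force: 52.4
```

Request:
carry_out --increments '[[[0,0,-0.1,0],[0,0,-0.25,0],[0,0,-0.5,0],[0,0,-0.7,0],[0,0,-0.7,0],[0,0,-0.7,0]]]'

```text
time_s: 12.72
ee_pos: [0.44, -0.2486, 0.1843]
tcp_rot: [-1.8, -2.572, -0.0]
contact_force: [-0.2, 0.5, -1.6]
width: 0.0509
gripper_force: 52.4
```

```bash
python3 - <<'E'
from h import *
go([.58,.19,.19],3.083)
E
```

```text
go [ 1.457  1.127 -0.021] turn -0.74 pos [ 0.44   -0.2486  0.1843] yaw 1.92 F [-0.2  0.5 -1.6] w 0.0509 gf 52.4 t 12.725
```

Request:
carry_out --increments '[[[0.98,0.76,0,-0.74],[0.98,0.76,0,-0.74],[0.98,0.76,0,-0.74],[0.98,0.76,0,-0.74],[0.98,0.76,0,-0.74],[0.98,0.76,0,-0.74],[0.98,0.76,0,-0.74],[0.98,0.76,0,-0.74]]]'

```text
time_s: 13.72
ee_pos: [0.5342, 0.0455, 0.1836]
tcp_rot: [-0.097, -3.136, 0.0]
contact_force: [0.3, 0.1, -0.5]
width: 0.0508
gripper_force: 52.7
```

```bash
python3 - <<'E'
from h import *
go([.58,.19,.15],3.083)
E
```

```text
go [-0.148  0.588  0.134] turn -0.002 pos [0.5342 0.0455 0.1836] yaw 3.08 F [ 0.3  0.1 -0.5] w 0.0508 gf 52.7 t 13.725
```

Request:
carry_out --increments '[[[-0.148,0.588,0,0],[-0.148,0.588,0,0],[-0.148,0.588,0.0,0],[-0.148,0.588,0.15,0],[-0.148,0.588,0.3,0],[-0.148,0.588,0.45,0],[-0.148,0.588,0.54,0],[-0.148,0.588,0.59,0]]]'

```text
time_s: 14.72
ee_pos: [0.5797, 0.1891, 0.0358]
tcp_rot: [-0.098, -3.136, 0.001]
contact_force: [0.1, -0.2, -1.2]
width: 0.0506
gripper_force: 53.0
```

Request:
carry_out --increments '[[[0,0,0,0],[0,0,0,0],[0,0,0,0]]]' --hand 0.45

```text
time_s: 15.1
ee_pos: [0.5826, 0.1908, 0.0399]
tcp_rot: [0.093, 3.137, 0.001]
contact_force: [0.4, -0.0, 0.8]
width: 0.0618
gripper_force: 0.0
```

Request:
carry_out --increments '[[[0,0,-0.2,0],[0,0,-0.4,0],[0,0,-0.6,0],[0,0,-0.6,0]]]'

```text
time_s: 15.6
ee_pos: [0.5857, 0.1916, 0.196]
tcp_rot: [0.092, 3.126, 0.005]
contact_force: [1.6, -0.1, -0.4]
width: 0.0617
gripper_force: 0.0
```

```bash
python3 - <<'E'
from h import *
go([.44,-.143,.18],1.92)
E
```

```text
go [ 0.504 -1.371  0.052] turn 0.74 pos [0.5857 0.1916 0.196 ] yaw 3.083 F [ 1.6 -0.1 -0.4] w 0.0617 gf 0.0 t 15.6
```

Request:
carry_out --increments '[[[0.25,-0.69,0.0,0],[0.25,-0.69,0.0,0],[0.25,-0.69,0.0,0],[0.25,-0.69,0.0,0]]]'

```text
time_s: 16.1
ee_pos: [0.5066, 0.0192, 0.1873]
tcp_rot: [-0.1, -3.138, 0.001]
contact_force: [-0.0, 0.4, -0.7]
width: 0.0617
gripper_force: 0.0
```

Request:
carry_out --increments '[[[0.254,-0.68,0.05,0],[0.254,-0.68,0.05,0],[0.254,-0.68,0.05,0],[0.254,-0.68,0.05,0],[0.254,-0.68,0.05,0],[0.254,-0.68,0.05,0]]]'

```text
time_s: 16.85
ee_pos: [0.436, -0.1426, 0.1756]
tcp_rot: [0.089, 3.14, 0.001]
contact_force: [0.3, 0.1, 0.9]
width: 0.0617
gripper_force: 0.0
```

```bash
python3 - <<'E'
from h import *
go([.441,-.143,.01],3.083)
im=manip.get_image("top"); c=manip.camera_info("top")
cv2.imwrite("pics/t6.png",cv2.resize(im[120:330,60:480],(800,400),interpolation=cv2.INTER_CUBIC))
E
```

```text
go [-0.02  -0.001  0.662] turn 0.001 pos [ 0.436  -0.1426  0.1756] yaw 3.085 F [0.3 0.1 0.9] w 0.0617 gf 0.0 t 16.85
```

View pics/t6.png

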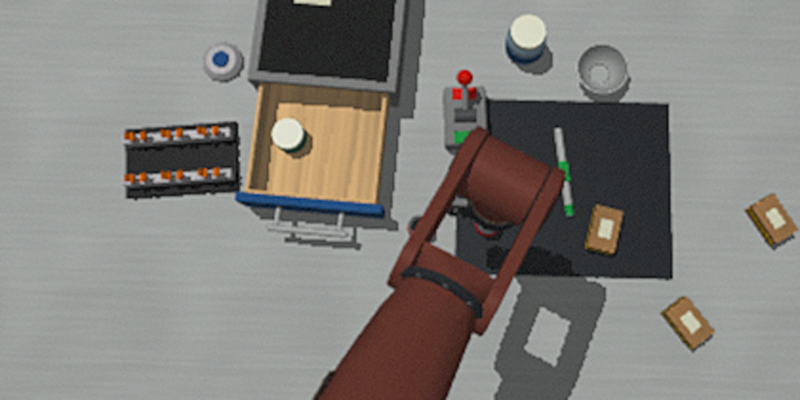

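Request:
carry_out --increments '[[[-0.015,0,0.15,0],[-0.015,0,0.3,0],[-0.015,0,0.42,0],[-0.015,0,0.53,0],[-0.015,0,0.6,0],[-0.015,0,0.66,0],[-0.015,0,0.66,0]]]'

```text
time_s: 17.77
ee_pos: [0.4383, -0.1431, 0.0095]
tcp_rot: [-0.09, -3.138, -0.002]
contact_force: [0.1, 0.2, 0.2]
width: 0.0619
gripper_force: 0.0
```

Request:
carry_out --increments '[[[0,0,0,0],[0,0,0,0],[0,0,0,0],[0,0,0,0]]]' --hand -1

```text
time_s: 18.27
ee_pos: [0.44, -0.1445, 0.0116]
tcp_rot: [0.093, 3.138, -0.001]
contact_force: [0.5, 3.0, 6.0]
width: 0.0387
gripper_force: 50.8
```

Request:
carry_out --increments '[[[0,0,-0.1,0],[0,0,-0.25,0],[0,0,-0.5,0],[0,0,-0.68,0],[0,0,-0.68,0],[0,0,-0.68,0]]]'

```text
time_s: 19.02
ee_pos: [0.4372, -0.1436, 0.1785]
tcp_rot: [-0.093, -3.137, -0.002]
contact_force: [-0.6, 0.5, -3.6]
width: 0.0388
gripper_force: 51.2
```

```bash
python3 - <<'E'
from h import *
go([.58,.080,.18],3.083)
E
```

```text
go [-0.517  0.926 -0.007] turn -0.0 pos [ 0.4372 -0.1436  0.1785] yaw 3.083 F [-0.6  0.5 -3.6] w 0.0388 gf 51.2 t 19.025
```

Request:
carry_out --increments '[[[-0.517,0.926,0,0],[-0.517,0.926,0,0],[-0.517,0.926,0,0],[-0.517,0.926,0,0],[-0.517,0.926,0,0],[-0.517,0.926,0,0],[-0.517,0.926,0,0]]]'

```text
time_s: 19.9
ee_pos: [0.5797, 0.078, 0.1786]
tcp_rot: [-0.094, -3.136, 0.002]
contact_force: [-0.8, -0.6, -3.9]
width: 0.0386
gripper_force: 51.6
```

Request:
carry_out --increments '[[[0,0,0.1,0],[0,0,0.25,0],[0,0,0.4,0],[0,0,0.5,0],[0,0,0.566,0],[0,0,0.566,0]]]'

```text
time_s: 20.65
ee_pos: [0.58, 0.0783, 0.0377]
tcp_rot: [-0.095, -3.137, 0.0]
contact_force: [-0.1, -0.8, -2.9]
width: 0.0388
gripper_force: 51.6
```

Request:
carry_out --increments '[[[0,0,0,0],[0,0,0,0],[0,0,0,0]]]' --hand 0.2

```text
time_s: 21.02
ee_pos: [0.583, 0.0794, 0.0408]
tcp_rot: [0.092, 3.137, 0.0]
contact_force: [0.1, -1.0, -0.3]
width: 0.0516
gripper_force: 0.0
```

Request:
carry_out --increments '[[[0,0,-0.2,0],[0,0,-0.4,0],[0,0,-0.6,0],[0,0,-0.6,0],[0,0,-0.6,0]]]'

```text
time_s: 21.65
ee_pos: [0.5815, 0.0794, 0.1894]
tcp_rot: [0.092, 3.14, 0.0]
contact_force: [-1.0, 0.4, -0.6]
width: 0.0508
gripper_force: 0.0
```

```bash
python3 - <<'E'
from h import *
go([.437,-.333,.18],np.pi-.24)
E
```

```text
go [ 0.48  -1.681  0.037] turn 0.115 pos [0.5815 0.0794 0.1894] yaw 3.083 F [-1.   0.4 -0.6] w 0.0508 gf 0.0 t 21.65
```

Request:
carry_out --increments '[[[0.24,-0.85,0.0,0],[0.24,-0.85,0.0,0],[0.24,-0.85,0.0,0],[0.24,-0.85,0.0,0.115],[0.24,-0.85,0.0,0.115]]]' --hand 0.46

```text
time_s: 22.28
ee_pos: [0.507, -0.1307, 0.1868]
tcp_rot: [-0.381, -3.114, -0.001]
contact_force: [-0.8, -0.8, 0.0]
width: 0.0625
gripper_force: 0.0
```

```bash
python3 - <<'E'
from h import *
go([.425,-.330,.18],np.pi-.24)
im=manip.get_image("wrist");c=manip.camera_info("wrist");cv2.imwrite("pics/w7.png",im);np.savez("c7.npz",**c)
E
```

```text
go [ 0.126 -0.853  0.028] turn -0.002 pos [ 0.507  -0.1307  0.1868] yaw 2.898 F [-0.8 -0.8  0. ] w 0.0625 gf 0.0 t 22.275
```

View pics/w7.png

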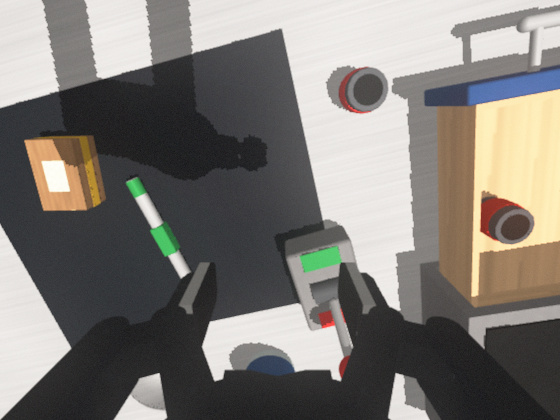

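```bash
python3 - <<'E'
from h import *
c=dict(np.load("c7.npz"))
P=np.array([w(p,.038,c,1) for p in [(26,141),(74,137),(90,209),(41,210)]]);print(P,P.mean(0))
print(w((135,180),.008,c,1),w((165,238),.016,c,1))
E
```

```text
[[ 0.4006689  -0.34492359]
 [ 0.40803078 -0.29986101]
 [ 0.47674973 -0.31567677]
 [ 0.46595403 -0.36384494]] [ 0.43785086 -0.33107658]
[ 0.46316352 -0.27594796] [ 0.53198304 -0.26470558]
```

Request:
carry_out --increments '[[[0.12,-0.853,0.0,0],[0.12,-0.853,0.0,0],[0.12,-0.853,0.0,0],[0.12,-0.853,0.0,0],[0.12,-0.853,0.2,0],[0.12,-0.853,0.3,0],[0.12,-0.853,0.3,0]]]'

```text
time_s: 23.2
ee_pos: [0.4279, -0.326, 0.1103]
tcp_rot: [-0.371, -3.113, -0.009]
contact_force: [-0.2, -0.3, 0.4]
width: 0.0619
gripper_force: 0.0
```

```bash
python3 - <<'E'
from h import *
go([.426,-.329,.008],np.pi-.245)
E
```

```text
go [ 0.002 -0.015  0.409] turn 0.005 pos [ 0.4279 -0.326   0.1103] yaw 2.905 F [-0.2 -0.3  0.4] w 0.0619 gf 0.0 t 23.2
```

Request:
carry_out --increments '[[[0,-0.015,0.0,0],[0,-0.015,0.1,0],[0,-0.015,0.2,0],[0,-0.015,0.28,0],[0,-0.015,0.35,0],[0,-0.015,0.408,0],[0,-0.015,0.408,0]]]'

```text
time_s: 24.08
ee_pos: [0.4281, -0.3324, 0.0112]
tcp_rot: [-0.375, -3.118, -0.002]
contact_force: [-0.3, -0.1, 0.1]
width: 0.0623
gripper_force: 0.0
```

Request:
carry_out --increments '[[[0,0,0,0],[0,0,0,0],[0,0,0,0],[0,0,0,0]]]' --hand -1

```text
time_s: 24.58
ee_pos: [0.4293, -0.3336, 0.013]
tcp_rot: [0.375, 3.117, -0.002]
contact_force: [0.9, 0.2, 4.4]
width: 0.0433
gripper_force: 53.7
```

Request:
carry_out --increments '[[[0,0,-0.1,0],[0,0,-0.25,0],[0,0,-0.5,0],[0,0,-0.7,0],[0,0,-0.7,0],[0,0,-0.7,0]]]'

```text
time_s: 25.32
ee_pos: [0.4271, -0.3317, 0.1848]
tcp_rot: [-0.375, -3.116, -0.004]
contact_force: [-0.4, 0.7, -4.3]
width: 0.0431
gripper_force: 53.0
```

```bash
python3 - <<'E'
from h import *
go([.493,.137,.18],3.083)
E
```

```text
go [0.189 1.884 0.024] turn -0.115 pos [ 0.4271 -0.3317  0.1848] yaw 2.902 F [-0.4  0.7 -4.3] w 0.0431 gf 53.0 t 25.325
```

Request:
carry_out --increments '[[[0.1,0.94,0.0,0],[0.1,0.94,0.0,0],[0.1,0.94,0.0,0],[0.1,0.94,0.0,0],[0.1,0.94,0.0,-0.115],[0.1,0.94,0.0,-0.115]]]'

```text
time_s: 26.08
ee_pos: [0.4577, -0.0973, 0.1836]
tcp_rot: [-0.093, -3.134, -0.003]
contact_force: [-0.4, 0.0, -3.8]
width: 0.0429
gripper_force: 53.6
```

```bash
python3 - <<'E'
from h import *
go([.494,.139,.18],3.083)
E
```

```text
go [-0.089  0.952  0.016] turn -0.0 pos [ 0.4577 -0.0973  0.1836] yaw 3.082 F [-0.4  0.  -3.8] w 0.0429 gf 53.6 t 26.075
```

Request:
carry_out --increments '[[[-0.089,0.952,0.0,0],[-0.089,0.952,0.0,0],[-0.089,0.952,0.0,0],[-0.089,0.952,0.0,0],[-0.089,0.952,0.0,0],[-0.089,0.952,0.0,0],[-0.089,0.952,0.0,0]]]'

```text
time_s: 26.95
ee_pos: [0.4957, 0.1359, 0.1861]
tcp_rot: [-0.098, -3.138, 0.001]
contact_force: [0.2, -0.6, -3.8]
width: 0.0433
gripper_force: 54.1
```

Request:
carry_out --increments '[[[0,0,0.1,0],[0,0,0.25,0],[0,0,0.4,0],[0,0,0.5,0],[0,0,0.55,0],[0,0,0.586,0],[0,0,0.586,0]]]'

```text
time_s: 27.82
ee_pos: [0.5114, 0.1365, 0.0504]
tcp_rot: [0.097, 3.11, 0.004]
contact_force: [8.6, -2.0, 18.0]
width: 0.0435
gripper_force: 84.8
```

Request:
carry_out --increments '[[[0,0,0,0],[0,0,0,0],[0,0,0,0]]]' --hand 0.25

```text
time_s: 28.2
ee_pos: [0.4949, 0.1369, 0.0396]
tcp_rot: [-0.094, -3.138, 0.001]
contact_force: [-0.5, -0.4, 0.5]
width: 0.0531
gripper_force: 0.0
```

Request:
carry_out --increments '[[[0,0,-0.2,0],[0,0,-0.4,0],[0,0,-0.6,0],[0,0,-0.7,0],[0,0,-0.7,0]]]'

```text
time_s: 28.82
ee_pos: [0.4974, 0.1377, 0.2174]
tcp_rot: [0.092, 3.136, 0.001]
contact_force: [0.5, 0.1, -0.7]
width: 0.0531
gripper_force: 0.0
```

```bash
python3 - <<'E'
from h import *
go([.39,.145,.2],3.083)
E
```

```text
go [0.431 0.004 0.068] turn -0.0 pos [0.4974 0.1377 0.2174] yaw 3.083 F [ 0.5  0.1 -0.7] w 0.0531 gf 0.0 t 28.825
```

Request:
carry_out --increments '[[[0.3,0,-0.2,0],[0.3,0,-0.2,0],[0.3,0,-0.2,0],[0.3,0,-0.2,0]]]'

```text
time_s: 29.32
ee_pos: [0.4208, 0.1417, 0.2635]
tcp_rot: [-0.093, -3.137, 0.001]
contact_force: [0.3, 0.4, -0.1]
width: 0.0531
gripper_force: 0.0
```

```bash
python3 - <<'E'
from h import *
go([.534,-.268,.25],.145)
a=manip.get_image("wrist"); b=manip.get_image("scene")[110:330,260:560]
cv2.imwrite("pics/w8.png",np.hstack([cv2.resize(a,(400,300)),cv2.resize(b,(400,300))]))
E
```

```text
go [-0.549 -1.609  0.054] turn -0.13 pos [0.4208 0.1417 0.2635] yaw 3.083 F [ 0.3  0.4 -0.1] w 0.0531 gf 0.0 t 29.325
```

View pics/w8.png

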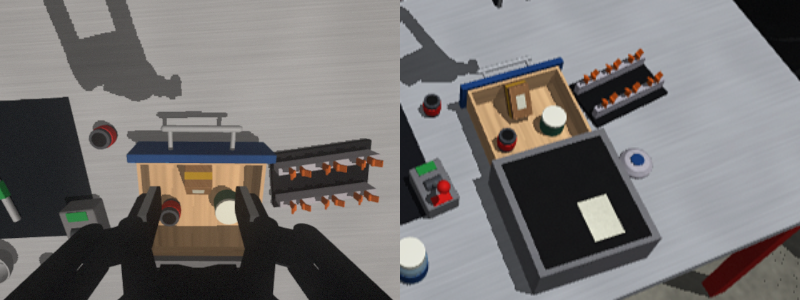

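```bash
python3 - <<'E'
from h import *
a=manip.get_image("wrist")[180:340,160:400]; b=manip.get_image("scene")[145:245,300:420]
cv2.imwrite("pics/w9.png",np.hstack([cv2.resize(a,(400,270),interpolation=cv2.INTER_CUBIC),cv2.resize(b,(400,270),interpolation=cv2.INTER_CUBIC)]))
E
```

```text
(no output)
```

View pics/w9.png

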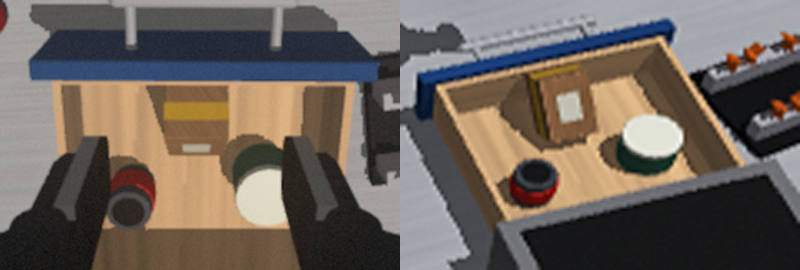

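```bash
python3 - <<'E'
from h import *
c=manip.camera_info("wrist");S=manip.camera_info("scene")
cw=lambda x,y:(160+x*.6,180+y*160/270)
cs=lambda x,y:(300+x*.3,145+y*100/270)
for n,p in [("top85",(197,87)),("fold",(200,140)),("low",(200,155)),("wallinner",(100,81))]:
    print(n,[ (z,w(cw(*p),z,c,1).round(3)) for z in (.022,.05,.078,.095)])
for n,p in [("topedge",(557,68)),("lowL",(552,142)),("lowR",(597,125)),("topR",(580,66)),("topL",(535,76)),("wall",(500,83))]:
    print(n,[ (z,w(cs(p[0]-400,p[1]),z,S,1).round(3)) for z in (.022,.05,.078,.095)])
go([0.5,.137,.1])
E
```

```text
top85 [(0.022, array([0.5  , 0.137])), (0.05, array([0.488, 0.138])), (0.078, array([0.476, 0.139])), (0.095, array([0.469, 0.139]))]
fold [(0.022, array([0.547, 0.137])), (0.05, array([0.532, 0.138])), (0.078, array([0.517, 0.138])), (0.095, array([0.508, 0.139]))]
low [(0.022, array([0.562, 0.136])), (0.05, array([0.545, 0.137])), (0.078, array([0.529, 0.138])), (0.095, array([0.519, 0.138]))]
wallinner [(0.022, array([0.49 , 0.059])), (0.05, array([0.479, 0.066])), (0.078, array([0.468, 0.072])), (0.095, array([0.461, 0.076]))]
topedge [(0.022, array([0.446, 0.169])), (0.05, array([0.463, 0.157])), (0.078, array([0.48 , 0.146])), (0.095, array([0.491, 0.139]))]
lowL [(0.022, array([0.533, 0.123])), (0.05, array([0.548, 0.112])), (0.078, array([0.563, 0.102])), (0.095, array([0.572, 0.096]))]
lowR [(0.022, array([0.528, 0.169])), (0.05, array([0.543, 0.157])), (0.078, array([0.558, 0.146])), (0.095, array([0.567, 0.139]))]
topR [(0.022, array([0.452, 0.189])), (0.05, array([0.469, 0.177])), (0.078, array([0.485, 0.165])), (0.095, array([0.496, 0.158]))]
topL [(0.022, array([0.449, 0.146])), (0.05, array([0.466, 0.135])), (0.078, array([0.483, 0.124])), (0.095, array([0.493, 0.117]))]
wall [(0.022, array([0.446, 0.112])), (0.05, array([0.463, 0.102])), (0.078, array([0.48 , 0.092])), (0.095, array([0.49 , 0.086]))]
go [-0.317  0.     0.657] turn 0 pos [0.4214 0.1417 0.2643] yaw 3.082 F [ 0.6  0.2 -0.6] w 0.053 gf 0.0 t 29.525
```

Request:
carry_out --increments '[[[-0.3,0,0.3,0],[-0.3,0,0.5,0],[-0.3,0,0.65,0],[-0.3,0,0.75,0],[-0.3,0,0.8,0],[-0.3,0,0.85,0],[-0.3,0,0.85,0]]]' --hand 0.46

```text
time_s: 30.4
ee_pos: [0.4963, 0.1375, 0.053]
tcp_rot: [-0.093, -3.14, 0.0]
contact_force: [-0.8, -0.0, 0.1]
width: 0.0623
gripper_force: 0.0
```

Request:
carry_out --increments '[[[0,0,0,0],[0,0,0,0],[0,0,0,0],[0,0,0,0]]]' --hand -1 --force 30

```text
time_s: 30.9
ee_pos: [0.4974, 0.1378, 0.0543]
tcp_rot: [0.092, 3.138, 0.001]
contact_force: [-0.3, 0.6, 6.3]
width: 0.0435
gripper_force: 35.2
```

```bash
python3 - <<'E'
from h import *
go([.527,.137,.055])
E
```

```text
go [-0.118  0.004 -0.002] turn 0 pos [0.4974 0.1378 0.0543] yaw 3.083 F [-0.3  0.6  6.3] w 0.0435 gf 35.2 t 30.9
```

Request:
carry_out --increments '[[[0,0,-0.02,0],[-0.03,0,-0.02,0],[-0.06,0,-0.02,0],[-0.09,0,-0.02,0],[-0.12,0,-0.02,0],[-0.12,0,-0.02,0],[-0.12,0,0.0,0],[-0.12,0,0.01,0]]]'

```text
time_s: 31.9
ee_pos: [0.53, 0.1357, 0.0541]
tcp_rot: [0.091, 3.133, -0.0]
contact_force: [-0.8, -1.6, 15.6]
width: 0.0441
gripper_force: 36.3
```

Request:
carry_out --increments '[[[0,0,0,0],[0,0,0,0],[0,0,0,0]]]' --hand 0.25

```text
time_s: 32.28
ee_pos: [0.5258, 0.1358, 0.0503]
tcp_rot: [-0.092, -3.14, 0.0]
contact_force: [-0.6, 0.5, -0.7]
width: 0.0536
gripper_force: 0.0
```

Request:
carry_out --increments '[[[0,0,-0.2,0],[0,0,-0.5,0],[0.3,0,-0.8,0],[0.42,0,-0.8,0],[0.42,0,-0.8,0],[0.42,0,-0.8,0]]]'

```text
time_s: 33.02
ee_pos: [0.4214, 0.1421, 0.2507]
tcp_rot: [0.092, 3.139, 0.0]
contact_force: [0.4, -0.2, 0.2]
width: 0.0536
gripper_force: 0.0
```

```bash
python3 - <<'E'
from h import *
a=manip.get_image("wrist")[160:340,160:400]; b=manip.get_image("scene")[145:245,300:420]
cv2.imwrite("pics/w10.png",np.hstack([cv2.resize(a,(400,300),interpolation=cv2.INTER_CUBIC),cv2.resize(b,(400,300),interpolation=cv2.INTER_CUBIC)]))
go([.48,.137,.05])
E
```

```text
go [-0.236 -0.005  0.797] turn 0 pos [0.4215 0.1418 0.2492] yaw 3.083 F [-0.1 -0.2 -0.5] w 0.0535 gf 0.0 t 33.125
```

View pics/w10.png

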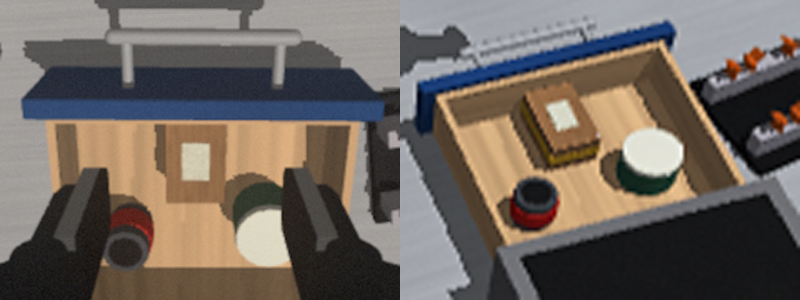

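Request:
carry_out --increments '[[[0.19,0,0,0],[0.19,0,0.1,0],[0.19,0,0.3,0],[0.19,0,0.5,0],[0.19,0,0.7,0],[0.19,0,0.8,0],[0.19,0,0.8,0],[0.19,0,0.8,0]]]' --hand -1

```text
time_s: 34.12
ee_pos: [0.3747, 0.1447, 0.0507]
tcp_rot: [-0.093, -3.14, 0.0]
contact_force: [-0.3, -0.4, 0.9]
width: -0.0
gripper_force: 0.0
```

```bash
python3 - <<'E'
from h import *
go([.580,.135,.05],3.083)
E
```

```text
go [-0.822  0.01   0.003] turn -0.0 pos [0.3747 0.1447 0.0507] yaw 3.082 F [-0.3 -0.4  0.9] w -0.0 gf 0.0 t 34.125
```

Request:
carry_out --increments '[[[-0.06,0,0,0],[-0.12,0,0,0],[-0.2,0,0,0],[-0.28,0,0,0],[-0.36,0,0,0],[-0.44,0,0,0],[-0.52,0,0,0],[-0.6,0,0,0]]]'

```text
time_s: 35.12
ee_pos: [0.5253, 0.1355, 0.0511]
tcp_rot: [0.093, 3.14, -0.001]
contact_force: [-2.3, -0.0, 2.4]
width: 0.0002
gripper_force: 0.8
```

Request:
carry_out --increments '[[[-0.05,0,0,0],[-0.09,0,0,0],[-0.13,0,0,0],[-0.16,0,0,0],[-0.19,0,0,0],[-0.21,0,0,0],[-0.22,0,0,0]]]'

```text
time_s: 36.0
ee_pos: [0.5788, 0.1327, 0.0505]
tcp_rot: [-0.093, -3.14, -0.0]
contact_force: [-0.3, -0.5, 0.8]
width: -0.0003
gripper_force: 0.5
```

Request:
carry_out --increments '[[[-0.015,0,0,0],[-0.025,0,0,0],[-0.035,0,0,0],[-0.035,0,0,0]]]'

```text
time_s: 36.5
ee_pos: [0.5831, 0.1324, 0.0499]
tcp_rot: [-0.092, -3.13, 0.001]
contact_force: [-10.7, 0.0, 8.1]
width: 0.0
gripper_force: 5.2
```

Request:
carry_out --increments '[[[0.15,0,0,0],[0.2,0,-0.1,0],[0.3,0,-0.35,0],[0.4,0,-0.6,0],[0.5,0.3,-0.8,0],[0.55,0.6,-0.8,0],[0.55,0.93,-0.8,0],[0.55,0.93,-0.8,0]]]'

```text
time_s: 37.5
ee_pos: [0.4642, 0.3732, 0.2517]
tcp_rot: [0.092, 3.137, 0.003]
contact_force: [0.3, -0.4, 0.1]
width: 0.0001
gripper_force: 0.0
```

Request:
carry_out --increments '[[[0,0,0,0],[0,0,0,0]]]'

```text
time_s: 37.75
ee_pos: [0.4638, 0.3707, 0.2502]
tcp_rot: [0.091, 3.14, -0.001]
contact_force: [-0.0, -0.2, 0.7]
width: -0.0001
gripper_force: 0.0
```

```bash
python3 - <<'E'
from h import *
c=manip.camera_info("wrist"); a=manip.get_image("wrist"); np.savez("c11.npz",**c); cv2.imwrite("pics/w11.png",a)
h=cv2.cvtColor(a,cv2.COLOR_BGR2HSV); m=cv2.inRange(h,(3,150,90),(16,255,255))
n,l,st,ce=cv2.connectedComponentsWithStats(m)
for i in range(1,n):
    if st[i,4]>15: print(st[i],ce[i].round(1),w(ce[i],.054,c,1).round(4))
go([.45,-.268,.25],np.pi+.145)
E
```

```text
[337 202  13  13 132] [342.7 208.4] [0.4984 0.4441]
[319 204  10  15 106] [323.3 211.4] [0.5008 0.4216]
[286 209  12  14 116] [291.4 216.1] [0.5044 0.3842]
[267 211  12  16 128] [272.2 219. ] [0.5068 0.3614]
[236 217  11  13 100] [240.8 223.6] [0.5104 0.324 ]
[216 219  13  15 133] [222.  226.3] [0.5125 0.3013]
[342 255  12  13 100] [347.8 261.4] [0.5681 0.4511]
[325 257   9  14  79] [329.4 264. ] [0.5703 0.4285]
[295 263  10   8  28] [299.4 266. ] [0.571  0.3911]
[229 268  11  17 100] [234.2 277.1] [0.582  0.3086]
[247 269   4   8  17] [248.2 271.6] [0.5751 0.327 ]
go [-9.600e-02 -2.551e+00  2.000e-03] turn -0.13 pos [0.4639 0.37   0.2501] yaw 3.082 F [ 1.   0.8 -0.1] w -0.0001 gf 0.0 t 37.8
```

View pics/w11.png

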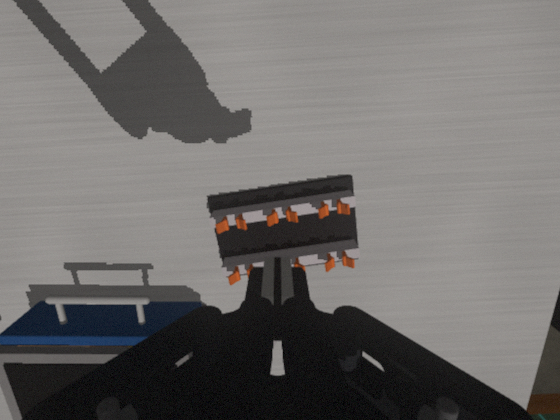

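Request:
carry_out --increments '[[[-0.03,-0.85,0,0],[-0.03,-0.85,0,0],[-0.03,-0.85,0,0],[-0.03,-0.85,0,0]]]' --hand 0.0

```text
time_s: 38.3
ee_pos: [0.4581, 0.1539, 0.2502]
tcp_rot: [0.101, 3.14, -0.002]
contact_force: [0.2, -0.4, 0.7]
width: 0.043
gripper_force: 0.0
```

Request:
carry_out --increments '[[[-0.03,-0.85,0,0],[-0.03,-0.85,0,0],[-0.03,-0.85,0,0],[-0.03,-0.85,0,0]]]'

```text
time_s: 38.8
ee_pos: [0.4525, -0.0585, 0.2505]
tcp_rot: [0.103, 3.139, -0.002]
contact_force: [-0.1, 1.2, -0.1]
width: 0.0429
gripper_force: 0.0
```

Request:
carry_out --increments '[[[-0.03,-0.85,0,-0.13],[-0.03,-0.85,0,-0.13],[-0.03,-0.85,0,-0.13],[-0.03,-0.85,0,-0.13],[-0.03,-0.85,0,-0.13],[-0.03,-0.85,0,-0.13]]]'

```text
time_s: 39.55
ee_pos: [0.4476, -0.2668, 0.2501]
tcp_rot: [0.225, -3.133, -0.002]
contact_force: [0.7, -0.3, -0.1]
width: 0.0428
gripper_force: 0.0
```

```bash
cat > g.py <<'E'
from h import *
c=manip.camera_info("wrist"); a=manip.get_image("wrist"); cv2.imwrite("pics/g.png",a)
h=cv2.cvtColor(a,cv2.COLOR_BGR2HSV); m=cv2.inRange(h,(50,150,50),(75,255,255))
n,l,st,ce=cv2.connectedComponentsWithStats(m)
for i in range(1,n):
    if st[i,4]>15: print(st[i],ce[i].round(1),w(ce[i],.012,c,1).round(4))
go([.534,-.268,.15],np.pi+.145)
E
python3 g.py
```

```text
[261 185  10  13 109] [265.7 191.3] [ 0.4705 -0.2789]
[261 226  11  24 238] [265.8 238.2] [ 0.5357 -0.2702]
[370 290  28  14 176] [380.4 297.5] [ 0.6053 -0.0933]
go [-0.34  -0.057  0.401] turn -0.0 pos [ 0.448  -0.2662  0.2502] yaw -2.997 F [-0.8  0.5  0.2] w 0.0428 gf 0.0 t 39.6
```

```bash
python3 - <<'E'
from h import *
go([.536,-.270,.004],np.pi+.135)
E
```

```text
go [-0.346 -0.066  0.985] turn 0.006 pos [ 0.448  -0.2662  0.2502] yaw -2.997 F [-0.8  0.5  0.2] w 0.0428 gf 0.0 t 39.6
```

Request:
carry_out --increments '[[[-0.346,-0.066,0.2,0.006],[-0.346,-0.066,0.4,0.006],[-0.346,-0.066,0.6,0.006],[-0.346,-0.066,0.75,0.006],[-0.346,-0.066,0.85,0.006],[-0.346,-0.066,0.93,0.006],[-0.346,-0.066,0.98,0.006],[-0.346,-0.066,0.98,0.006]]]'

```text
time_s: 40.6
ee_pos: [0.5364, -0.2701, 0.005]
tcp_rot: [0.214, -3.133, -0.001]
contact_force: [0.4, 0.3, 0.4]
width: 0.0424
gripper_force: 0.0
```

Request:
carry_out --increments '[[[0,0,0,0],[0,0,0,0],[0,0,0,0],[0,0,0,0],[0,0,0,0]]]' --hand -1 --force 80

```text
time_s: 41.22
ee_pos: [0.5379, -0.2715, 0.0072]
tcp_rot: [-0.213, 3.132, -0.003]
contact_force: [0.6, 0.4, 6.7]
width: 0.013
gripper_force: 80.3
```

```bash
python3 - <<'E'
from h import *
go([.536,-.270,.2],np.pi+.135)
E
```

```text
go [ 0.005  0.005 -0.771] turn 0.001 pos [ 0.5379 -0.2715  0.0072] yaw -3.006 F [0.6 0.4 6.7] w 0.013 gf 80.3 t 41.225
```

Request:
carry_out --increments '[[[0,0,-0.1,0],[0,0,-0.3,0],[0,0,-0.5,0],[0,0,-0.75,0],[0,0,-0.8,0],[0,0,-0.8,0]]]'

```text
time_s: 41.98
ee_pos: [0.537, -0.2709, 0.2064]
tcp_rot: [-0.213, 3.133, -0.002]
contact_force: [-0.6, -0.7, -0.9]
width: 0.0131
gripper_force: 79.5
```

```bash
python3 g.py; python3 - <<'E'
from h import *
c=manip.camera_info("wrist");a=cv2.imread("pics/g.png");cv2.imwrite("pics/g1.png",a)
p=manip.read_state()["ee_pos"]; E=np.linalg.inv(c["extrinsics"])
for dz in (0,.004,.01): 
    q=E@np.r_[p+[0,0,dz],1]; print(dz, c["K"][0,2]+c["K"][0,0]*q[0]/-q[2], c["K"][1,2]+c["K"][1,1]*q[1]/q[2])
a=manip.get_image("scene")
E
```

```text
[263 122  13  16  69] [269.1 128.9] [ 0.4794 -0.2883]
[274 122   9   6  17] [278.2 124.8] [ 0.4739 -0.2793]
[280 129   8   6  16] [283.2 130.8] [ 0.4793 -0.2732]
[266 147   7  11  20] [268.7 151. ] [ 0.5026 -0.2858]
[289 152   4  10  22] [291.1 157.2] [ 0.506  -0.2607]
[265 284  26  20 374] [275.3 295.4] [ 0.6836 -0.2544]
go [0.006 0.009 0.216] turn -0.006 pos [ 0.5359 -0.2701  0.2041] yaw -3.006 F [-0.6 -0.1 -1. ] w 0.0131 gf 79.5 t 42.025
0 278.2891076803379 272.94758543239607
0.004 278.32140141946024 276.95735439074167
0.01 278.37284845984277 283.3453029879387
```

```bash
python3 - <<'E'
from h import *
c=manip.camera_info("wrist"); s=manip.read_state(); p=s["ee_pos"];E=np.linalg.inv(c["extrinsics"])
y=yaw(); ax=np.array([np.cos(y),np.sin(y),0])
for d in (.075,.065,.055,.018,0,-.018):
    q=E@np.r_[p+ax*d+[0,0,.003],1]; print(d,(c["K"][0,2]+c["K"][0,0]*q[0]/-q[2]).round(0),(c["K"][1,2]+c["K"][1,1]*q[1]/q[2]).round(0))
a=cv2.imread("pics/g1.png")
for r in range(118,300,8): print(r,[tuple(int(v) for v in a[r,x]) for x in (262,270,277,284,292)])
E
```

```text
0.075 278.0 126.0
0.065 278.0 149.0
0.055 278.0 171.0
0.018 278.0 244.0
0 278.0 276.0
-0.018 278.0 305.0
118 [(44, 39, 40), (101, 101, 102), (110, 110, 112), (105, 107, 107), (82, 81, 79)]
126 [(47, 73, 40), (56, 102, 41), (56, 103, 42), (60, 106, 45), (55, 97, 39)]
134 [(50, 72, 41), (55, 104, 45), (58, 106, 46), (57, 103, 43), (56, 97, 43)]
142 [(66, 83, 61), (59, 105, 47), (59, 106, 47), (57, 104, 45), (58, 100, 47)]
150 [(67, 84, 61), (58, 103, 44), (62, 111, 49), (58, 104, 45), (52, 96, 39)]
158 [(67, 79, 63), (54, 101, 42), (59, 106, 46), (59, 105, 45), (81, 158, 62)]
166 [(77, 75, 74), (122, 125, 126), (124, 126, 127), (121, 125, 127), (171, 174, 176)]
174 [(79, 75, 75), (123, 125, 128), (126, 128, 129), (230, 233, 236), (154, 156, 158)]
182 [(79, 74, 76), (119, 121, 122), (127, 130, 133), (187, 190, 194), (147, 150, 151)]
190 [(70, 69, 70), (121, 123, 125), (127, 129, 132), (120, 124, 127), (118, 119, 121)]
198 [(71, 68, 71), (119, 121, 122), (126, 128, 130), (121, 122, 126), (130, 129, 132)]
206 [(73, 70, 69), (120, 123, 125), (127, 129, 131), (120, 121, 121), (88, 89, 90)]

[... 188 characters left out ...]
122, 124, 127), (125, 129, 131), (119, 122, 123), (81, 76, 79)]
238 [(59, 86, 52), (121, 121, 123), (124, 126, 127), (119, 121, 123), (55, 93, 43)]
246 [(61, 103, 48), (60, 106, 46), (60, 105, 44), (60, 107, 46), (58, 103, 44)]
254 [(56, 99, 42), (58, 105, 44), (58, 105, 44), (62, 107, 50), (56, 102, 44)]
262 [(41, 41, 42), (58, 105, 43), (58, 105, 46), (64, 107, 48), (37, 39, 38)]
270 [(40, 45, 41), (63, 110, 51), (60, 106, 47), (57, 102, 41), (36, 41, 38)]
278 [(39, 40, 39), (62, 106, 45), (63, 110, 48), (62, 108, 48), (39, 41, 41)]
286 [(42, 44, 44), (111, 207, 85), (80, 148, 62), (61, 106, 48), (38, 43, 40)]
294 [(45, 49, 45), (109, 204, 83), (109, 205, 82), (101, 191, 76), (42, 47, 42)]
```

Request:
carry_out --increments '[[[0.1,0.86,0,0],[0.1,0.86,0,0],[0.1,0.86,0,0],[0.1,0.86,0,0]]]'

```text
time_s: 42.58
ee_pos: [0.4794, -0.0577, 0.2018]
tcp_rot: [0.216, -3.128, -0.005]
contact_force: [0.4, 0.1, -0.5]
width: 0.0136
gripper_force: 79.5
```

Request:
carry_out --increments '[[[0.1,0.86,0,0],[0.1,0.86,0,0],[0.1,0.86,0,0],[0.1,0.86,0,0]]]'

```text
time_s: 43.08
ee_pos: [0.4257, 0.1508, 0.2023]
tcp_rot: [0.217, -3.128, 0.0]
contact_force: [1.2, -0.2, -1.0]
width: 0.0133
gripper_force: 79.5
```

```bash
python3 - <<'E'
from h import *
go([.5404,.3763,.12],np.pi+.0995)
E
```

```text
go [-0.581  0.83   0.326] turn 0.025 pos [0.4257 0.1508 0.2023] yaw -3.003 F [ 1.2 -0.2 -1. ] w 0.0133 gf 79.5 t 43.075
```

Request:
carry_out --increments '[[[-0.581,0.83,0.0,0.025],[-0.581,0.83,0.0,0.025],[-0.581,0.83,0.0,0.025],[-0.581,0.83,0.0,0.025],[-0.581,0.83,0.0,0.025],[-0.581,0.83,0.2,0.025],[-0.581,0.83,0.32,0.025],[-0.581,0.83,0.32,0.025]]]'

```text
time_s: 44.08
ee_pos: [0.5402, 0.3708, 0.1192]
tcp_rot: [0.15, -3.127, 0.009]
contact_force: [0.6, 0.5, -1.3]
width: 0.0132
gripper_force: 79.5
```

Request:
carry_out --increments '[[[0,0,0,0],[0,0,0,0]]]'

```text
time_s: 44.32
ee_pos: [0.546, 0.3743, 0.1278]
tcp_rot: [-0.151, 3.135, 0.002]
contact_force: [-0.3, -0.3, -1.5]
width: 0.0133
gripper_force: 79.5
```

```bash
python3 - <<'E'
from h import *
go([.5404,.3763,.07],np.pi+.0995)
c=manip.camera_info("wrist");a=manip.get_image("wrist");cv2.imwrite("pics/w12.png",a)
h=cv2.cvtColor(a,cv2.COLOR_BGR2HSV); m=cv2.inRange(h,(3,150,70),(16,255,255))
n,l,st,ce=cv2.connectedComponentsWithStats(m)
for i in range(1,n):
    if st[i,4]>25: print(st[i],ce[i].round(1),w(ce[i],.054,c,1).round(4))
E
```

```text
go [0.022 0.01  0.231] turn -0.002 pos [0.546  0.3743 0.1278] yaw -3.045 F [-0.3 -0.3 -1.5] w 0.0133 gf 79.5 t 44.325
[169 157  24  22 405] [180.9 167.9] [0.5115 0.3018]
[205 157  16  22 294] [212.4 167.6] [0.5092 0.324 ]
[294 156  14  23 240] [299.9 168. ] [0.5036 0.386 ]
[343 156  16  23 300] [350.6 167.1] [0.4995 0.4217]
[371 156  24  22 420] [382.1 167.2] [0.4975 0.444 ]
[256 161   7  18 111] [259.3 169.8] [0.5076 0.3573]
[337 241  15  27 254] [343.8 254.4] [0.5682 0.4284]
[363 241  21  27 326] [372.4 255.3] [0.5669 0.4508]
[180 242  20  26 326] [190.6 255.9] [0.581  0.3088]
[212 242  15  26 253] [219. 255.] [0.578 0.331]
[294 246  12  14  71] [298.4 253.4] [0.5707 0.3929]
```

Request:
carry_out --increments '[[[0.024,0.009,0.0,0],[0.024,0.009,0.08,0],[0.024,0.009,0.16,0],[0.024,0.009,0.22,0],[0.024,0.009,0.22,0],[0.024,0.009,0.22,0]]]'

```text
time_s: 45.12
ee_pos: [0.5388, 0.3757, 0.0704]
tcp_rot: [-0.152, 3.138, 0.0]
contact_force: [-0.1, -0.1, -0.2]
width: 0.0133
gripper_force: 79.5
```

```bash
python3 - <<'E'
from h import *
go([.5395,.3763,.044],np.pi+.0995)
E
```

```text
go [-0.003  0.002  0.105] turn -0.002 pos [0.5388 0.3757 0.0704] yaw -3.045 F [-0.1 -0.1 -0.2] w 0.0133 gf 79.5 t 45.125
```

Request:
carry_out --increments '[[[0,0.002,0.015,0],[0,0.002,0.03,0],[0,0.002,0.04,0],[0,0.002,0.05,0],[0,0.002,0.05,0]]]'

```text
time_s: 45.75
ee_pos: [0.5386, 0.3765, 0.0581]
tcp_rot: [-0.152, 3.137, 0.001]
contact_force: [0.6, 0.7, 0.1]
width: 0.0133
gripper_force: 79.5
```

Request:
carry_out --increments '[[[0,0,0.01,0],[0,0,0.02,0],[0,0,0.03,0],[0,0,0.04,0],[0,0,0.05,0],[0,0,0.055,0],[0,0,0.055,0]]]'

```text
time_s: 46.62
ee_pos: [0.5381, 0.3763, 0.0441]
tcp_rot: [0.152, -3.137, -0.0]
contact_force: [-0.4, 2.8, 2.8]
width: 0.013
gripper_force: 79.9
```

Request:
carry_out --increments '[[[0,0,0.008,0],[0,0,0.016,0],[0,0,0.024,0],[0,0,0.024,0]]]'

```text
time_s: 47.12
ee_pos: [0.5383, 0.3764, 0.0439]
tcp_rot: [0.152, -3.136, 0.002]
contact_force: [-10.1, -4.5, 26.5]
width: 0.0137
gripper_force: 82.9
```

Request:
carry_out --increments '[[[0,0,-0.016,0],[0,0,-0.016,0],[0,0,-0.016,0],[0,0,-0.016,0]]]' --hand -0.15

```text
time_s: 47.62
ee_pos: [0.5379, 0.3755, 0.041]
tcp_rot: [0.151, -3.136, 0.002]
contact_force: [0.4, 0.1, 0.3]
width: 0.0362
gripper_force: 0.0
```

Request:
carry_out --increments '[[[0,0,-0.1,0],[0,0,-0.25,0],[0,0,-0.45,0],[0.2,0,-0.7,0],[0.5,0,-0.8,0],[0.5,0,-0.8,0],[0.5,0,-0.8,0]]]'

```text
time_s: 48.5
ee_pos: [0.4131, 0.3644, 0.2435]
tcp_rot: [-0.154, 3.136, 0.002]
contact_force: [0.5, 0.5, 0.1]
width: 0.0364
gripper_force: 0.0
```

```bash
python3 - <<'E'
from h import *
c=manip.camera_info("wrist");a=manip.get_image("wrist")
h=cv2.cvtColor(a,cv2.COLOR_BGR2HSV)
for nm,lo,hi in (("orange",(3,150,70),(16,255,255)),("green",(45,120,50),(78,255,255))):
    n,l,st,ce=cv2.connectedComponentsWithStats(cv2.inRange(h,lo,hi))
    for i in range(1,n):
        if st[i,4]>20: print(nm,st[i],w(ce[i],.054,c,1).round(4),w(ce[i],.051,c,1).round(4))
t=manip.get_image("top"); sc=manip.get_image("scene")
x=np.hstack([cv2.resize(a,(400,300)),cv2.resize(sc[60:360],(400,300))]); y=cv2.resize(t[60:270,80:360],(400,300),interpolation=cv2.INTER_CUBIC); z=cv2.resize(sc[145:235,360:480],(400,300),interpolation=cv2.INTER_CUBIC)
cv2.imwrite("pics/f.png",np.vstack([x,np.hstack([y,z])])); go([.4,.3,.25])
E
```

```text
orange [212 249  13  18 134] [0.5123 0.3016] [0.5139 0.3011]
orange [232 249   9  10  45] [0.5043 0.3224] [0.5059 0.3221]
orange [262 249  11  18 124] [0.5066 0.3611] [0.5082 0.3612]
orange [282 249  11  18 119] [0.5042 0.3843] [0.5058 0.3846]
orange [314 249   9  10  46] [0.4948 0.4217] [0.4963 0.4223]
orange [331 249  13  18 134] [0.4981 0.444 ] [0.4996 0.4448]
orange [264 297  10  18  92] [0.5754 0.3684] [0.5777 0.3686]
orange [281 297  10  18  91] [0.5728 0.3904] [0.575  0.3907]
orange [240 307   4   8  27] [0.5837 0.3346] [0.586  0.3344]
orange [312 307   4   8  24] [0.5749 0.4261] [0.5771 0.4268]
green [272 224  12  14 142] [0.4689 0.3695] [0.4701 0.3696]
green [271 267  13  25 305] [0.5331 0.3755] [0.535  0.3757]
go [ 0.083 -0.249 -0.034] turn 0 pos [0.4146 0.3638 0.2414] yaw -3.045 F [ 0.4 -1.4 -0.6] w 0.0362 gf 0.0 t 48.65
```

View pics/f.png

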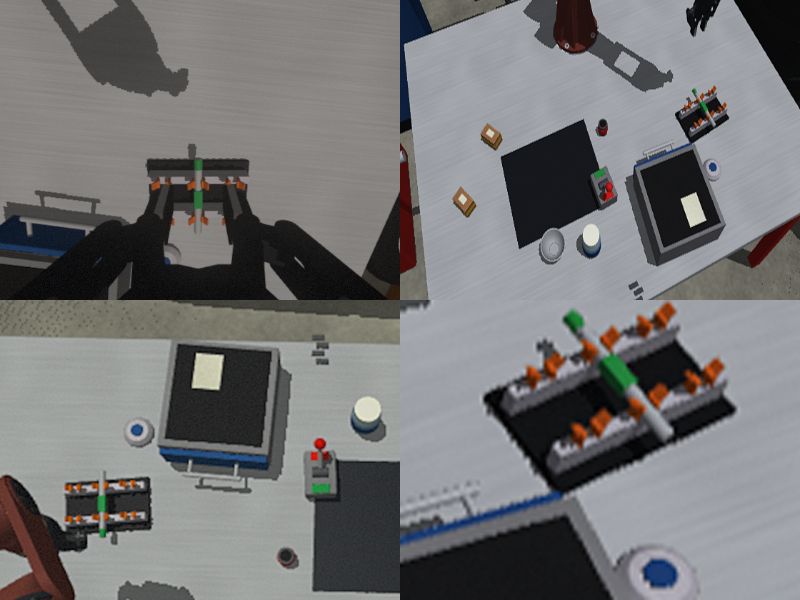

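```bash
python3 -c "
from bench import manip
print(manip.finish_job())"
```

```text
the job is handed in; nothing more can be done
None
```

The job is handed in, with no verdict returned: the isolator is off, the green gauge (the only one lying out) is clipped into the middle station of the rack, and the weight box, valve tin and socket are in the shut drawer; the jar, bowl and cap weren't touched.

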